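# Dock the serving board and hold the bread roll over it with tongs

## Robot

A 6-joint arm with a two-finger parallel gripper is mounted at the origin on the work surface. World frame = base frame: x ahead of the robot, y to its left, z up, the work surface at z = 0. Lengths are in m, angles in rad, forces in N, time in s.
With the tool pointing down it reaches from about 0.3 to 0.775 m from the base axis. Payload 14.6 kg.
Tool frame: the origin (TCP) lies at the very end of the fingers, on their centre line; the grasp point (between the pads) lies 19 mm behind it (pinch_z is the distance from the TCP to the grasp point, in m); z points along the fingers, y is the direction in which the jaws open and shut (so a half turn about z gives the same grasp; the last joint's range is limited). The gripper opens to 94 mm and grips with 3 to 60 N. Pads are 16 mm wide; open, the fingers measure 119 mm over their backs; the gripper's body (75 mm by 177 mm) begins 78 mm behind the grasp point.
Start: joints at [-1.279, 0.3, 1.521, -0, 1.321, -0.067], TCP at [0.193, -0.515, 0.205] pointing down, gripper open.
Joint ranges: [-3.03, 3.03], [-0.79, 2.21], [0.23, 2.52], [-1.04, 4.18], [0, 3.07], [-2.55, 2.55]. Speed limits (rad/s): [2.22, 2.22, 2.57, 3.14, 3.14, 3.14].

## Interface

Orientations are given as [roll, pitch, yaw] about the fixed x, y, z axes, in that order (R = Rz(yaw) Ry(pitch) Rx(roll)).
In Python, from station import get_obs, camera, hand_in, pinch_z gives the robot as it stands.
- The arm moves only by the tool servo_tool, never from a script. Its argument "moves" is a list that holds one entry, the list of rows, each a list of 7 numbers: the turn, a rotation vector about the tool's x, y, z normalised to -1 to 1, where 1 is pi/2 rad, then the shift along the tool's x, y, z normalised to -1 to 1, where 1 is 500 mm, then the closure, from 0 (fully open) to 1 (shut). In form: [[[rx, ry, rz, x, y, z, hand], ...]]. A call has 1 to 12 rows; each row is the pose to reach, as a shift and turn from the pose measured when the call began, along the tool's axes at that moment; what a row does not reach only later rows make up. A row lasts 1/12 s, in which the tool goes at most 41.7 mm and 7.16 degrees, less where a joint would pass 70% of its speed; a pose out of reach is approached as far as the arm can. A call with a number of a shift or a turn outside -1 to 1 is refused whole. A call with a gripper value outside its range is refused whole. The fingers move at their own pace and stop on an object; "squeeze" is the grip in N (left out, the last holds). Time passes only in rows, so rows that repeat a pose let the fingers close. It gives the time, the measured TCP pose, the force and the opening at its end, in the units of the state.
- get_obs(): the state, without advancing time (a new reading comes with each control period).
- camera(name): name is "side" or "top" or "wrist"; returns a dict with "color" (384x512x3 uint8, red, green, blue), "intrinsics" (3x3 intrinsics, pixels), "distortion" ([k1, k2, p1, p2, k3] as OpenCV has them; the pictures are not rectified), "rvec" (rotation vector, rad) and "tvec" (3), from world to camera coordinates, as OpenCV has them. Camera axes: x right, y down, z forward; pixel columns grow to the right and rows downward; lengths in m; the calibration is good to about 2 mm. A picture is of the moment at which its call begins. There is no depth.
- hand_in(): hands the job in, once; it reports no verdict.
The state is a dict: "time_s": time; "qpos": joint angles; "joint_vel": joint speeds; "tau": joint torques, N m; "ee_pos": TCP position; "eef_rot": TCP orientation; "force": force on the tool from outside, world axes, zero at the start; "moment": the same for the moment, N m; "grip_width": finger opening in m.
Only numpy, scipy, OpenCV 4.12 (cv2) and the standard library are available. Lean on these libraries where they do the work, as an engineer would, in place of code of your own. Each camera call takes 0.05 s, during which the arm holds its last target.

## Task

Get the bread roll ready to serve: first slide the serving board, lying flat on the counter, fully home into the slot of the steel dock. Then take the kitchen tongs, close them on the bread roll and lift it off its trivet, and finish while still holding the roll in the tongs over the middle of the docked board's open area (between its grip and the dock), at least a hand's width (100 mm) above the board. Touch the roll with the tongs only, leave the board docked, and do not disturb the other things on the counter.

Things in the scene. Friction and masses are not known exactly. Their poses are not given: they have to be found in the camera images.
- board_grip (a point): All sizes in mm. Serving board: loose flat wooden slab 160 long (x) x 80 wide (y) x 8 thick, 0.2 kg, on the counter. An upright grip bar stands on its rear end: 44 long (x), 16 thick (y), from 8 to 46 above the counter. This point: the bar's centre, 27 above the underside. x points along the board from the bar to the front end (which enters the slot), z up.
- board_front (a point): Middle of the board's front end face, 4 above its underside, 135 ahead (+x) of board_grip; axes as board_grip.
- board_middle (a point): Middle of the board's open area, on its top face, 70 ahead (+x) of board_grip; the roll is to be held above this point.
- dock: Low steel dock fixed to the counter, 120 wide, 57 deep, 20 high. Origin: middle of the slot's mouth, at counter level; x points straight into the slot, z up. Slot 84 wide, 12 high (its floor is the counter), 45 deep to a solid back stop; lips flare out from the mouth's sides, 21 forward. Board fully home: its front end against the back stop, board_front at x = 45.
- tongs_grip (a point): Sprung steel tongs lying on edge, 205 long, 0.12 kg: two strip arms, 32 tall, 3 thick, joined at a rear pivot, opening horizontally. This point: midway between the open arms where to squeeze, 16 above the underside, 90 ahead of the pivot, near the centre of mass. x to the jaws, y the squeezing direction, z up; fixed to the -y arm, on the midline when open. Width over the arms here: 53 open.
- tongs_jaws (a point): Midway between the open jaws, 95 ahead (+x) of tongs_grip, 16 above the underside, fixed to the -y arm. Jaws: flat plates 38 long, 24 high (4 to 28 above the underside), 77 apart inside when open. Squeezed to 48 over the arms at tongs_grip the jaws are 66 apart and the tongs can be carried; closed on the roll that width is 36, the arms parallel, each turned 0.1 rad.
- tongs_arm (a joint): Closing angle of the tongs' +y arm against the other, rad: 0 fully open, about 0.2 closed on the roll, 0.4 shut. A spring opens it: at tongs_grip it takes 7 N to start closing, 9 N to close to the roll, more to pinch it.
- roll_center (a point): Small round bread roll, 40 diameter, 36 high, 35 g, loose, upright on the trivet. This point is its centre, half-way up.
- trivet: Round pale marble trivet under the roll, fixed, 76 diameter, 8 thick; origin at the centre of its underside.
- pan: Bystander: paella pan, dark steel, 260 diameter over the rim, 40 high, loop handles on two sides out to 162 from its centre; origin at the centre of its underside.
- paddle: Bystander: wooden rice paddle lying flat, 245 long, up to 60 wide, 10 thick; origin between blade and handle.
- cup: Bystander: stainless measuring cup, 66 diameter, 50 high; origin at the centre of its underside.
- bowl: Bystander: white ceramic pinch bowl, 72 diameter, 32 high; origin at the centre of its underside.
- stopper: Bystander: green glass cruet stopper standing on its head, 38 diameter, 50 high; origin at the centre of its underside.
- cruet: Bystander: amber glass cruet, 64 diameter, 150 high; origin at the centre of its underside.
Things that resemble listed ones, but are neither listed nor needed, are in the scene too. There is more than one size of the part that bears board_grip; the job needs the smaller.

How it is judged:
By the outcome, as a careful person would: the job done as asked, in the order asked, and still so for the second after the job is handed in, while the arm keeps its last pose, push and grip.
It also fails if it takes over 64 s, if anything falls off the work surface, if the arm or the gripper's body presses on something with over 40 N, if the wrist force passes 120 N, or if a joint passes its speed limit or range.

## Working session

There is one attempt and no reset: what is moved stays moved. The work goes in short steps, Python scripts to look and compute and a tool call to move; the robot and the scene stay as the last step left them, time stands still between calls to the robot, and variables do not carry over. Pictures are saved under pics/ and viewed, and the job is handed in when it is done.

Besides the shell and the picture viewer there is one more tool, called after "Call:" by a JSON object that holds its "name" and its "arguments". servo_tool: Moves the arm, as the interface text tells. Scaled input: -1 to 1 covers 500 mm each way for a shift and pi/2 rad each way for a turn. Its arguments: {"type":"object","properties":{"moves":{"type":"array"},"squeeze":{"type":"number"}},"required":["moves"]}

```bash
ls; mkdir -p pics; python3 - <<'E'
from station import get_obs,camera,pinch_z
import cv2,json
print(pinch_z,get_obs())
for n in ["side","top","wrist"]:
    c=camera(n); cv2.imwrite(f"pics/{n}0.png",cv2.resize(c["color"][:,:,::-1],(800,600),interpolation=cv2.INTER_CUBIC))
    print(n,c["intrinsics"],c["distortion"],c["rvec"],c["tvec"])
E
```

```text
pics
0.0188 {'time_s': 0.0, 'qpos': array([-1.27859490e+00,  3.00451642e-01,  1.52161526e+00,  5.38045029e-05,
        1.32066205e+00, -6.65951181e-02]), 'joint_vel': array([ 4.71157031e-04,  7.15343367e-04,  5.79255136e-04, -4.83776145e-05,
        2.22268865e-03,  1.47369675e-04]), 'tau': array([ 7.62065229e-04, -5.31806159e+01, -3.52738130e+01,  7.08697387e-02,
        2.44099548e-02, -1.08767833e-04]), 'ee_pos': array([ 0.19306742, -0.51471584,  0.20488254]), 'eef_rot': array([-3.14046235e+00, -1.27614940e-04,  3.58783120e-01]), 'force': array([-0.61920331, -0.56108526,  0.0920339 ]), 'moment': array([-0.01239091, -0.01241533,  0.00720398]), 'grip_width': 0.09385607093246832}
side [[420.18796335   0.         250.73417027]
 [  0.         420.18796335 191.5322627 ]
 [  0.           0.           1.        ]] [-0.06241282  0.          0.          0.          0.        ] [ 0.96823602 -2.47661171  1.02367094] [0.36929653 0.28284808 0.98580491]
top [[417.48765947   0.         258.33653849]
 [  0.         417.48765947 191.57761678]
 [  0.           0.           1.        ]] [-0.04556393  0.          0.          0.          0.        ] [ 2.16516852 -2.20314748  0.10048444] [-0.00447976  0.49282608  1.32474006]
wrist [[270.60072464   0.         255.88035365]
 [  0.         270.60072464 188.47716872]
 [  0.           0.           1.        ]] [-0.03420912  0.          0.          0.          0.        ] [-2.41602461  1.6718349   0.20182785] [-0.55089138 -0.02510437  0.38942335]
```

View pics/top0.png

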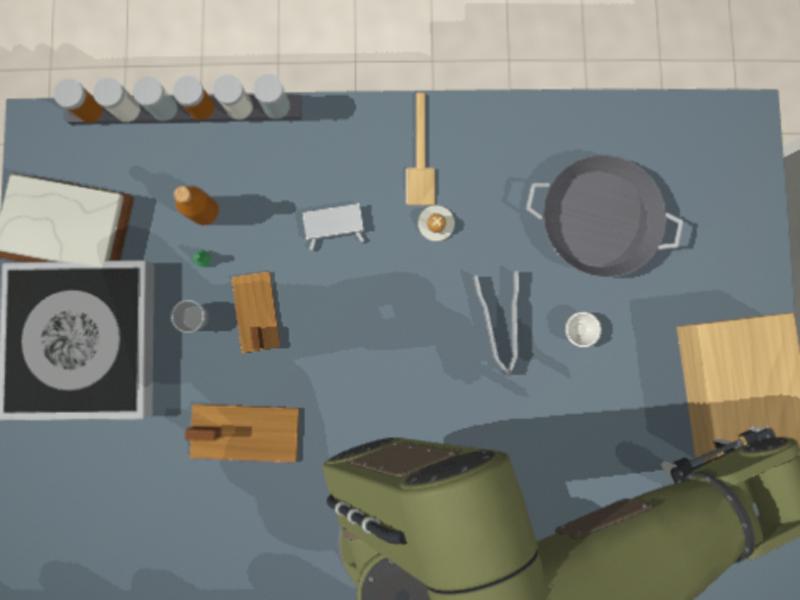

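View pics/side0.png

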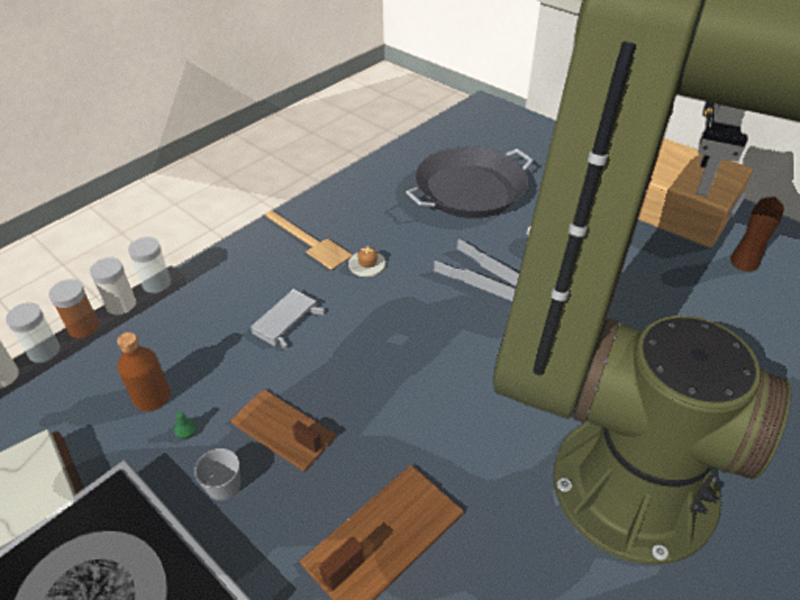

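View pics/wrist0.png

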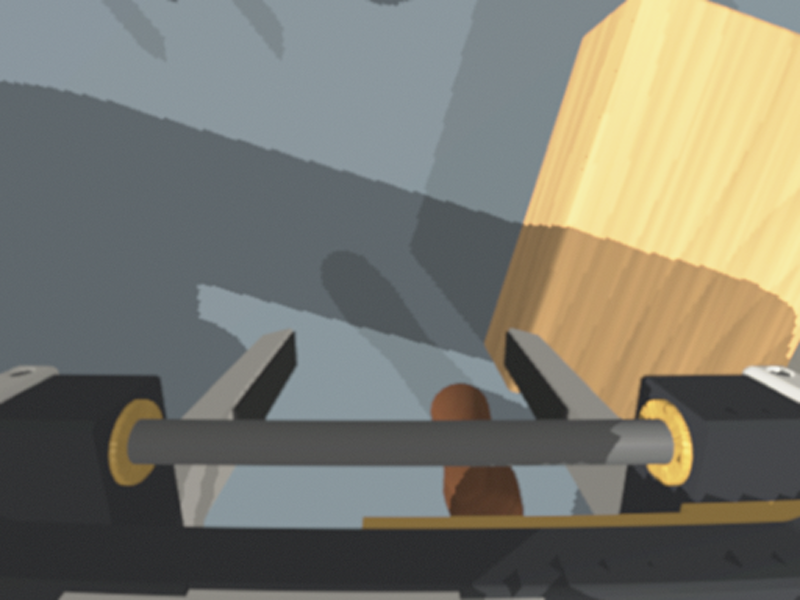

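```bash
cat > h.py <<'E'
import numpy as np,cv2
from station import get_obs,camera,pinch_z
def ray(c,px):
    K=c["intrinsics"];d=np.array(c["distortion"])
    u=cv2.undistortPoints(np.array([[px]],float),K,d)[0,0]
    R=cv2.Rodrigues(np.array(c["rvec"]))[0];t=np.array(c["tvec"]).reshape(3)
    return -R.T@t,R.T@np.array([u[0],u[1],1])
def at(c,px,z):
    o,d=ray(c,px);return o+d*(z-o[2])/d[2]
def proj(c,P):
    return cv2.projectPoints(np.array(P,float).reshape(-1,1,3),np.array(c["rvec"]),np.array(c["tvec"]),c["intrinsics"],np.array(c["distortion"]))[0][:,0]
def crop(c,x0,y0,x1,y1,f,name,pts=None):
    im=np.ascontiguousarray(c["color"][y0:y1,x0:x1,::-1]);im=cv2.resize(im,None,fx=f,fy=f,interpolation=cv2.INTER_CUBIC)
    for k in range(x0-x0%20+20,x1,20): cv2.putText(im,str(k),(int((k-x0)*f),10),0,.35,(255,255,255),1); cv2.line(im,(int((k-x0)*f),12),(int((k-x0)*f),18),(255,255,255),1)
    for k in range(y0-y0%20+20,y1,20): cv2.putText(im,str(k),(0,int((k-y0)*f)),0,.35,(255,255,255),1)
    if pts is not None:
        for p in pts: cv2.circle(im,(int((p[0]+.5-x0)*f),int((p[1]+.5-y0)*f)),2,(0,0,255),-1)
    cv2.imwrite("pics/"+name,im)
E
python3 - <<'E'
from h import *
c=camera("top")
import pickle
pickle.dump({"top":c,"side":camera("side")},open("c0.pkl","wb"))
crop(c,140,120,240,230,5.4,"t_board.png")
crop(c,255,120,355,250,4.6,"t_tongs.png")
s=camera("side"); crop(s,140,170,300,350,3.3,"s_board.png");crop(s,210,140,340,210,6,"s_roll.png")
E
```

```text
(no output)
```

View pics/t_board.png

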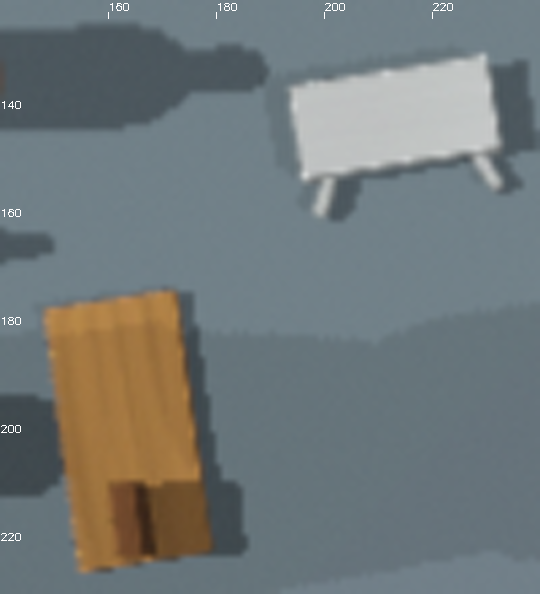

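View pics/t_tongs.png

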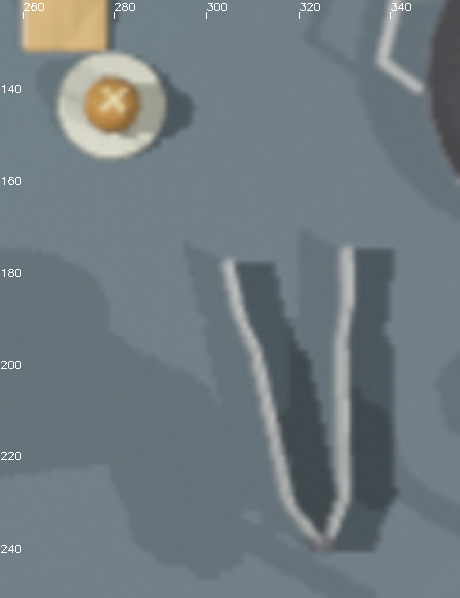

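View pics/s_board.png

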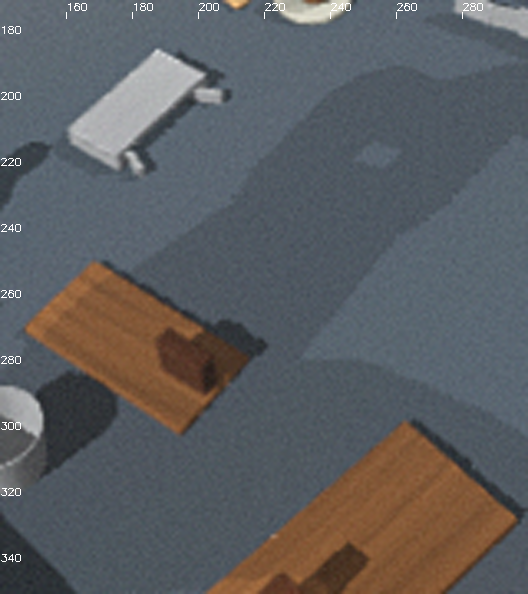

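View pics/s_roll.png

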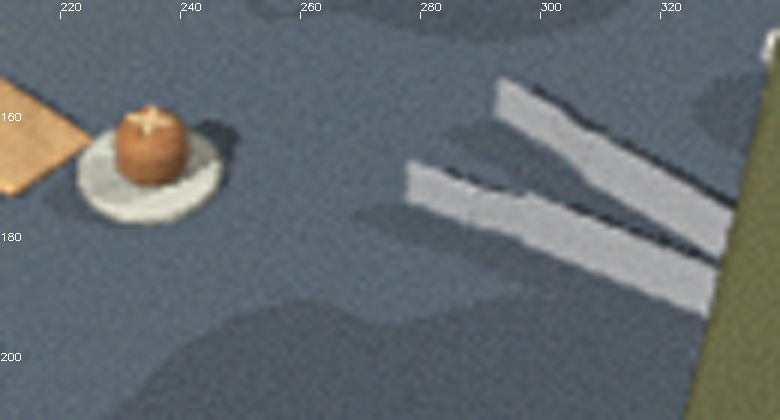

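```bash
python3 - <<'E'
from h import *
import pickle
from scipy.optimize import least_squares
C=pickle.load(open("c0.pkl","rb"));c=C["top"]
U=lambda p,o,f:(np.array(p)+.5)/f-.5+np.array(o)
B=U([(44,310),(176,290),(211,552),(82,572)],(140,120),5.4)
D=U([(290,87),(487,53),(500,148),(304,180)],(140,120),5.4)
T=U([(229,260),(347,247),(322,543)],(255,120),4.6)
def rect(name,P,L,W,z):
    W3=np.array([at(c,p,z) for p in P])
    print(name,W3.round(4).tolist(),[round(float(np.linalg.norm(W3[i]-W3[(i+1)%4])),4) for i in range(4)])
    mod=np.array([(L/2,W/2),(L/2,-W/2),(-L/2,-W/2),(-L/2,W/2)])
    f=lambda q:(proj(c,np.c_[mod@np.array([[np.cos(q[2]),np.sin(q[2])],[-np.sin(q[2]),np.cos(q[2])]])+q[:2],np.full(4,z)])-P).ravel()
    r=least_squares(f,[*W3[:,:2].mean(0),0.]);print(name,r.x,np.abs(r.fun).max());return r.x
b=rect("board",B,.16,.08,.008)
d=rect("dock",D,.057,.12,.02)
bx=np.array([np.cos(b[2]),np.sin(b[2])])
print("board_grip",b[:2]+bx*(.08-.135),"bar ")
dx=np.array([np.cos(d[2]),np.sin(d[2])]);print("mouth",d[:2]-dx*.0285)
W3=np.array([at(c,p,.032) for p in T]);print("tongs",W3.round(4),np.linalg.norm(W3[0]-W3[1]))
m=(W3[0]+W3[1])/2;v=m-W3[2];print(np.linalg.norm(v),np.arctan2(v[1],v[0]))
u=v/np.linalg.norm(v);print("tgrip",W3[2]+.09*u)
print("roll",at(c,U((112,98),(255,120),4.6),.044),"triv",at(c,U((112,105),(255,120),4.6),.008))
# bar via side
s=C["side"]
g=np.r_[b[:2]+bx*(-.055),.027];
def box(P,th,L,W,z0,z1):
    return [ [P[0]+a*np.cos(th)-e*np.sin(th),P[1]+a*np.sin(th)+e*np.cos(th),z] for a in(-L/2,L/2) for e in(-W/2,W/2) for z in(z0,z1)]
pts=box(g,b[2],.044,.016,.008,.046)+box(b[:2],b[2],.16,.08,0,.008)+box(d[:2],d[2],.057,.12,0,.02)
crop(c,140,120,240,230,5.4,"t2.png",proj(c,pts));crop(s,140,170,300,350,3.3,"s2.png",proj(s,pts))
E
```

```text
board [[0.5475, 0.3468, 0.008], [0.5583, 0.2669, 0.008], [0.4, 0.2461, 0.008], [0.3893, 0.3235, 0.008]] [0.0807, 0.1597, 0.0781, 0.1599]
board [0.4737978  0.29580767 0.13805586] 0.2932396361958922
dock [[0.679, 0.1957, 0.02], [0.6979, 0.0765, 0.02], [0.6395, 0.0694, 0.02], [0.6221, 0.1875, 0.02]] [0.1206, 0.0588, 0.1194, 0.0576]
dock [0.65961971 0.13227613 0.14823101] 0.36591242459022055
board_grip [0.4193211 0.2882387] bar 
mouth [0.63143224 0.128067  ]
tongs [[ 0.5389 -0.1616  0.032 ]
 [ 0.5467 -0.2445  0.032 ]
 [ 0.3414 -0.2207  0.032 ]] 0.08327618326722365
0.20220779361764601 0.08753022060081703
tgrip [ 0.43104233 -0.212821    0.032     ]
roll [ 0.65227931 -0.08167389  0.044     ] triv [ 0.65457806 -0.08382755  0.008     ]
```

View pics/t2.png

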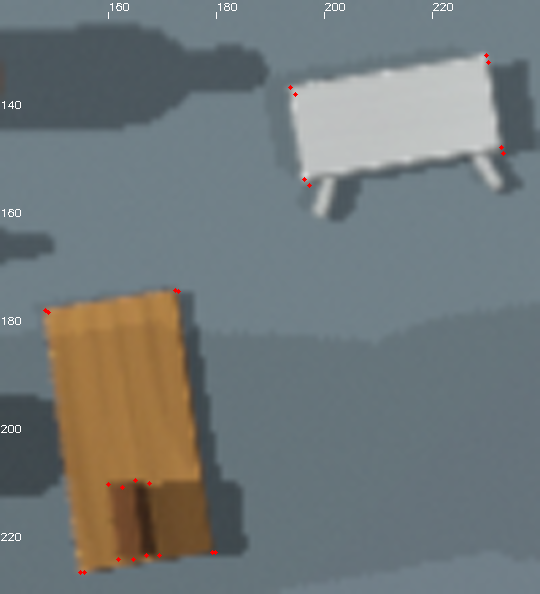

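View pics/s2.png

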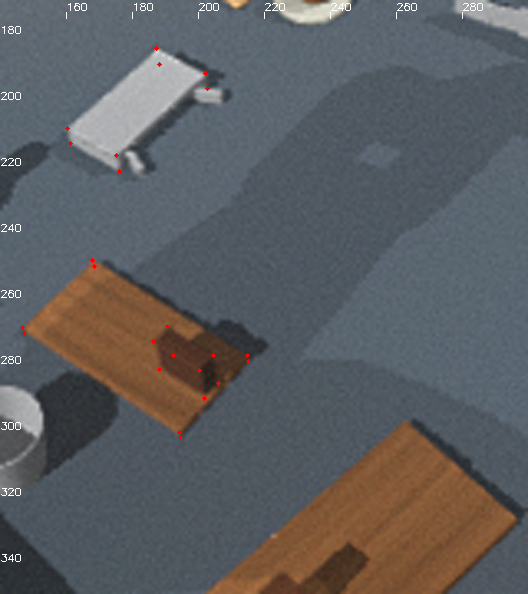

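```bash
cat > plan.py <<'E'
from h import *
from scipy.spatial.transform import Rotation as Ro
def plan(*ts):
    """ts: (x,y,z,yaw) TCP targets"""
    o=get_obs();R0=Ro.from_euler("xyz",o["eef_rot"]);p0=np.array(o["ee_pos"])
    print("t",round(o["time_s"],2),"p",p0.round(4),"rpy",np.round(o["eef_rot"],4),"F",np.round(o["force"],1),"w",round(o["grip_width"],4))
    for x,y,z,yaw in ts:
        R=Ro.from_euler("xyz",[np.pi,0,yaw])
        rv=(R0.inv()*R).as_rotvec()/(np.pi/2);s=R0.inv().apply(np.array([x,y,z])-p0)/.5
        print([round(float(v),4) for v in (*rv,*s)],"rows>=",round(np.linalg.norm(s)*12,1))
E
python3 - <<'E'
from plan import *
import pickle
c=pickle.load(open("c0.pkl","rb"))["top"]
print("cup",at(c,(np.array([189,317])+.5)/800*512-.5,.05),"stopper",at(c,(np.array([203,257])+.5)*.64-.5,.03),"cruet",at(c,(np.array([183,193])+.5)*.64-.5,.15))
plan((.40,-.12,.2,.25),(.419,.287,.12,.14))
E
```

```text
cup [0.46245708 0.42109107 0.05      ] stopper [0.58706712 0.39967177 0.03      ] cruet [0.69175304 0.40318897 0.15      ]
t 0.3 p [ 0.1931 -0.5149  0.2053] rpy [-3.1412 -0.      0.3589] F [ 0.  -1.   0.4] w 0.094
[-0.0002, -0.0, 0.0693, 0.6648, -0.5941, 0.0107] rows>= 10.7
[-0.0002, 0.0, 0.1393, 0.9862, -1.3429, 0.171] rows>= 20.1
```

Call:
{"name": "servo_tool", "arguments": {"moves": [[[0,0,0.069,0.665,-0.594,0.01,0.4],[0,0,0.069,0.665,-0.594,0.01,0.4],[0,0,0.069,0.665,-0.594,0.01,0.4],[0,0,0.069,0.665,-0.594,0.01,0.4],[0,0,0.069,0.665,-0.594,0.01,0.4],[0,0,0.069,0.665,-0.594,0.01,0.4],[0,0,0.069,0.665,-0.594,0.01,0.4],[0,0,0.069,0.665,-0.594,0.01,0.4],[0,0,0.069,0.665,-0.594,0.01,0.4],[0,0,0.069,0.665,-0.594,0.01,0.4],[0,0,0.069,0.665,-0.594,0.01,0.4]]], "squeeze": 20}}

```text
time_s: 1.22
ee_pos: [0.4009, -0.1173, 0.2006]
eef_rot: [-3.141, -0.001, 0.251]
force: [0.8, -0.8, 0.3]
grip_width: 0.0564
```

```bash
python3 -c "
from plan import *
plan((.419,.287,.12,.14))"
```

```text
t 1.22 p [ 0.4009 -0.1173  0.2006] rpy [-3.1413e+00 -6.0000e-04  2.5150e-01] F [ 0.8 -0.8  0.3] w 0.0564
[-0.0002, -0.0004, 0.071, 0.2361, -0.7741, 0.1615] rows>= 9.9
```

Call:
{"name": "servo_tool", "arguments": {"moves": [[[0,0,0.071,0.236,-0.774,0.161,0.4],[0,0,0.071,0.236,-0.774,0.161,0.4],[0,0,0.071,0.236,-0.774,0.161,0.4],[0,0,0.071,0.236,-0.774,0.161,0.4],[0,0,0.071,0.236,-0.774,0.161,0.4],[0,0,0.071,0.236,-0.774,0.161,0.4],[0,0,0.071,0.236,-0.774,0.161,0.4],[0,0,0.071,0.236,-0.774,0.161,0.4],[0,0,0.071,0.236,-0.774,0.161,0.4],[0,0,0.071,0.236,-0.774,0.161,0.4],[0,0,0.071,0.236,-0.774,0.161,0.4],[0,0,0.071,0.236,-0.774,0.161,0.4]]]}}

```text
time_s: 2.22
ee_pos: [0.4183, 0.2883, 0.1194]
eef_rot: [3.141, 0.001, 0.143]
force: [-1.4, -1.3, -0.2]
grip_width: 0.0568
```

```bash
python3 -c "
from plan import *
c=camera('wrist')
g=np.array([.4193,.2882]);th=.138
u=np.array([np.cos(th),np.sin(th)]);n=np.array([-u[1],u[0]])
P=[np.r_[g+a*u+e*n,z] for a in(-.022,.022) for e in(-.008,.008) for z in (.008,.046)]
crop(c,0,0,512,384,1.5,'w1.png',proj(c,P))
plan((.419,.287,.014,.14))"
```

```text
t 2.27 p [0.4186 0.287  0.1199] rpy [3.1414e+00 3.0000e-04 1.4150e-01] F [ 0.2 -0.8 -0.3] w 0.0565
[0.0001, 0.0002, 0.0009, 0.0008, 0.0001, 0.2118] rows>= 2.5
```

View pics/w1.png

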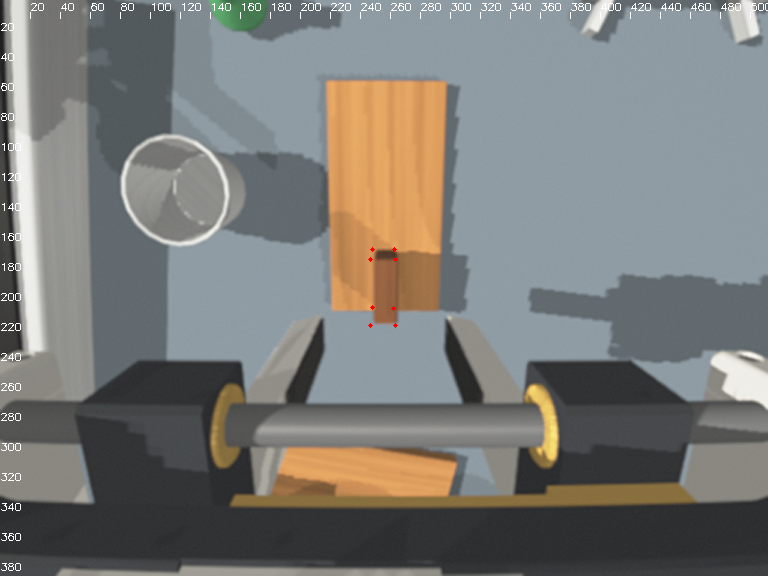

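Call:
{"name": "servo_tool", "arguments": {"moves": [[[0,0,0,0,0.002,0.08,0.4],[0,0,0,0,0.002,0.14,0.4],[0,0,0,0,0.002,0.19,0.4],[0,0,0,0,0.002,0.212,0.4],[0,0,0,0,0.002,0.212,0.4],[0,0,0,0,0.002,0.212,1],[0,0,0,0,0.002,0.212,1],[0,0,0,0,0.002,0.212,1],[0,0,0,0,0.002,0.212,1],[0,0,0,0,0.002,0.212,1],[0,0,0,0,0.002,0.212,1],[0,0,0,0,0.002,0.212,1]]], "squeeze": 30}}

```text
time_s: 3.27
ee_pos: [0.4188, 0.2862, 0.0143]
eef_rot: [-3.141, -0.0, 0.142]
force: [-0.4, 0.3, 3.3]
grip_width: 0.016
```

```bash
python3 -c "
from plan import *
plan((.455,.1020,.0145,.148))"
```

```text
t 3.27 p [0.4188 0.2862 0.0143] rpy [-3.1414e+00 -3.0000e-04  1.4160e-01] F [-0.4  0.3  3.3] w 0.016
[-0.0001, -0.0002, -0.0041, 0.0196, 0.3749, -0.0006] rows>= 4.5
```

Call:
{"name": "servo_tool", "arguments": {"moves": [[[0,0,-0.004,0.0,0.03,0,1],[0,0,-0.004,0.002,0.07,0,1],[0,0,-0.004,0.006,0.12,0,1],[0,0,-0.004,0.01,0.17,0,1],[0,0,-0.004,0.014,0.22,0,1],[0,0,-0.004,0.018,0.27,0,1],[0,0,-0.004,0.02,0.32,0,1],[0,0,-0.004,0.02,0.36,0,1],[0,0,-0.004,0.02,0.375,0,1],[0,0,-0.004,0.02,0.375,0,1],[0,0,-0.004,0.02,0.375,0,1]]]}}

```text
time_s: 4.18
ee_pos: [0.4552, 0.1023, 0.0143]
eef_rot: [-3.141, -0.0, 0.147]
force: [1.2, -2.1, -0.4]
grip_width: 0.0162
```

```bash
python3 -c "
from plan import *
c=camera('top');crop(c,170,110,270,230,5,'t3.png')
c=camera('side');crop(c,140,140,300,290,4,'s3.png')
c=camera('wrist');crop(c,0,0,512,384,1.5,'w3.png')
plan((.455,.1020,.0145,.148))"
```

```text
t 4.33 p [0.4551 0.1029 0.0142] rpy [-3.1414e+00 -4.0000e-04  1.4900e-01] F [-0.1 -0.6  0.6] w 0.0156
[-0.0001, -0.0003, 0.0006, -0.0005, 0.0017, -0.0005] rows>= 0.0
```

View pics/t3.png

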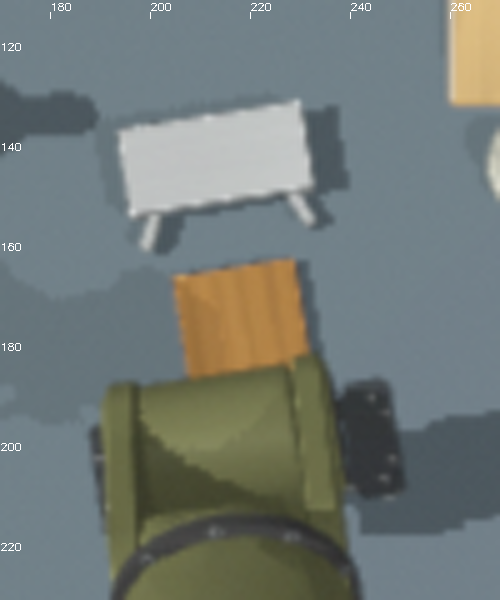

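View pics/s3.png

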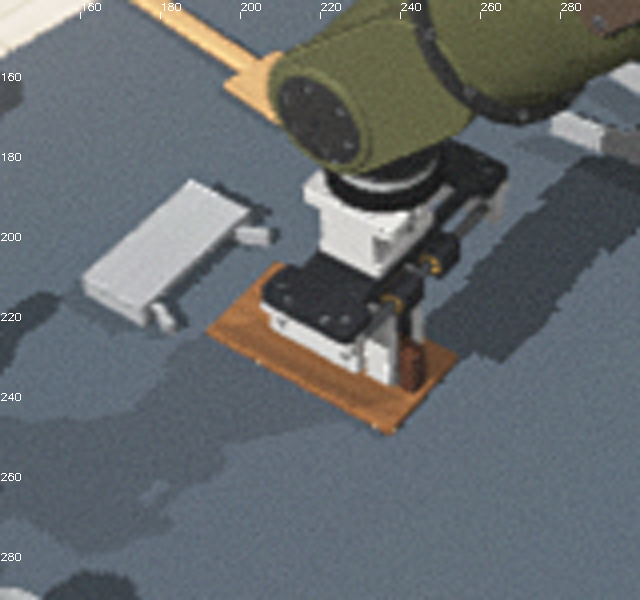

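View pics/w3.png

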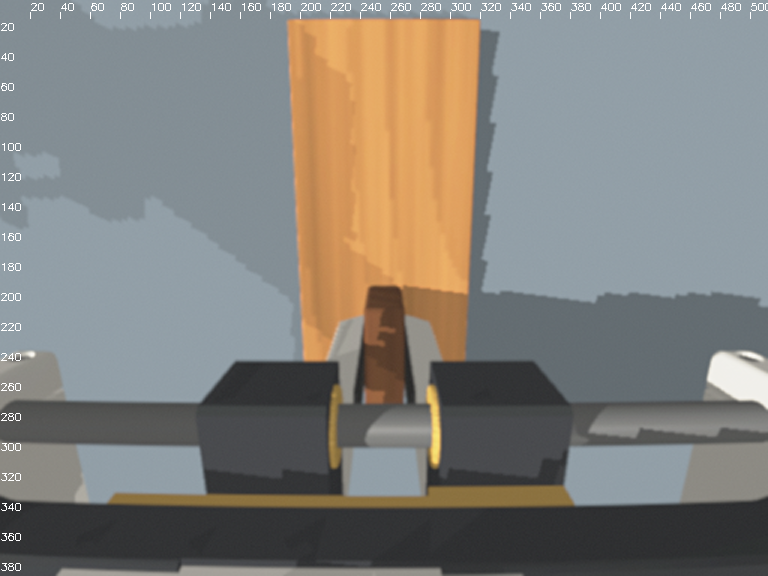

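```bash
python3 -c "
from plan import *
c=camera('top')
U=lambda p:(np.array(p)+.5)/5-.5+np.array((170,110))
f=[at(c,U(p),.008)[:2] for p in((175,278),(297,260))]
s=[at(c,U(p),.008)[:2] for p in((190,377),(309,355))]
d=[at(c,U(p),.02)[:2] for p in((118,131),(300,100),(313,188),(128,216))]
print(f,np.linalg.norm(f[0]-f[1]));print(d)
th=np.arctan2(*(d[1]-d[2])[::-1]),np.arctan2(*(d[0]-d[3])[::-1]);v=(d[0]-d[1])+(d[3]-d[2]);thw=np.arctan2(-v[0],v[1]);print('dock th',th,thw)
v=f[0]-f[1];print('board th front',np.arctan2(-v[0],v[1]),[np.arctan2(*(a-b)[::-1]) for a,b in zip(f,s)])
u=np.array([np.cos(.148),np.sin(.148)]);n=np.array([-u[1],u[0]])
dm=np.mean(d,0)-.0285*u; r=np.mean(f,0)-dm
print('mouth',dm,'front along',r@u,'lat',r@n)
"
```

```text
[array([0.5831292 , 0.16084166]), array([0.59365097, 0.08099049])] 0.08054139798904295
[array([0.67871358, 0.19601504]), array([0.69724421, 0.0771327 ]), array([0.63888296, 0.06934203]), array([0.62250977, 0.18970508])]
dock th (np.float64(0.1327060452975101), np.float64(0.11180115690306246)) 0.1448692716654933
board th front 0.13101249601959278 [np.float64(0.142123926222741), np.float64(0.11266451860488894)]
mouth [0.63114919 0.12884609] front along -0.04346103292122103 lat -0.0015380589382050964
```

Call:
{"name": "servo_tool", "arguments": {"moves": [[[0,0,0.0025,0.01,-0.002,0,1],[0,0,0.0025,0.03,-0.002,0,1],[0,0,0.0025,0.05,-0.002,0,1],[0,0,0.0025,0.07,-0.002,0,1],[0,0,0.0025,0.09,-0.002,0,1],[0,0,0.0025,0.11,-0.002,0,1],[0,0,0.0025,0.125,-0.002,0,1],[0,0,0.0025,0.14,-0.002,0,1],[0,0,0.0025,0.14,-0.002,0,1],[0,0,0.0025,0.14,-0.002,0,1]]]}}

```text
time_s: 5.22
ee_pos: [0.5246, 0.1147, 0.0143]
eef_rot: [-3.141, -0.001, 0.146]
force: [2.6, 0.5, 0.6]
grip_width: 0.0158
```

```bash
python3 -c "
from plan import *
c=camera('top');crop(c,170,110,270,230,5,'t4.png')
plan((.455,.1020,.0145,.148))"
```

```text
t 5.27 p [0.5243 0.1146 0.0143] rpy [-3.1412e+00 -1.1000e-03  1.4540e-01] F [ 0.4 -0.1  2.2] w 0.0159
[-0.0002, -0.0007, -0.0017, -0.1407, 0.0048, -0.0006] rows>= 1.7
```

View pics/t4.png

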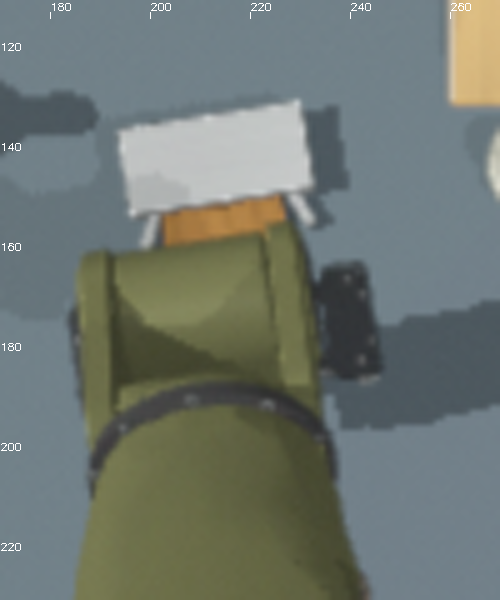

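Call:
{"name": "servo_tool", "arguments": {"moves": [[[0,0,0,0.01,0,0,1],[0,0,0,0.018,0,0,1],[0,0,0,0.024,0,0,1],[0,0,0,0.03,0,0,1],[0,0,0,0.034,0,0,1],[0,0,0,0.034,0,0,1]]]}}

```text
time_s: 5.77
ee_pos: [0.5414, 0.1171, 0.0143]
eef_rot: [-3.141, -0.001, 0.145]
force: [0.4, -0.4, 1.5]
grip_width: 0.0157
```

Call:
{"name": "servo_tool", "arguments": {"moves": [[[0,0,0,0.002,0,0,1],[0,0,0,0.004,0,0,1],[0,0,0,0.004,0,0,1]]]}}

```text
time_s: 6.02
ee_pos: [0.5417, 0.1172, 0.0142]
eef_rot: [-3.141, 0.003, 0.146]
force: [-17.6, -3.8, 14.2]
grip_width: 0.0157
```

Call:
{"name": "servo_tool", "arguments": {"moves": [[[0,0,0,0,0,0,0.4],[0,0,0,0,0,0,0.4],[0,0,0,0,0,0,0.4],[0,0,0,0,0,0,0.4],[0,0,0,0,0,0,0.4],[0,0,0,0,0,-0.08,0.4],[0,0,0,0,0,-0.16,0.4],[0,0,0,0,0,-0.24,0.4],[0,0,0,-0.06,0,-0.3,0.4],[0,0,0,-0.12,0,-0.36,0.4],[0,0,0,-0.2,0.1,-0.36,0.2],[0,0,0,-0.24,0.15,-0.36,0.1]]]}}

```text
time_s: 7.02
ee_pos: [0.4405, 0.0372, 0.196]
eef_rot: [3.141, -0.001, 0.149]
force: [0.3, -0.8, -0.8]
grip_width: 0.0664
```

```bash
python3 -c "
from plan import *
c=camera('top');crop(c,170,110,270,230,5,'t5.png')
c=camera('side');crop(c,140,140,300,290,4,'s5.png')
plan((.431,-.212,.15,.0875))"
```

```text
t 7.12 p [0.4394 0.0343 0.1951] rpy [3.1411e+00 1.9000e-03 1.4280e-01] F [ 0.2  0.4 -0.3] w 0.0743
[0.0003, 0.0012, 0.0352, -0.0866, 0.4851, 0.0906] rows>= 6.0
```

View pics/t5.png

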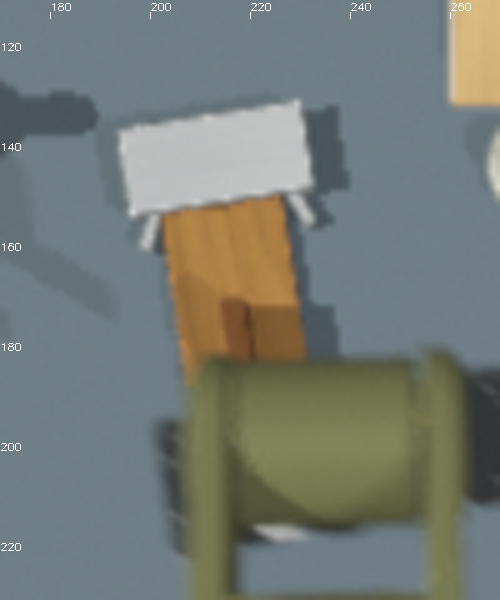

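View pics/s5.png

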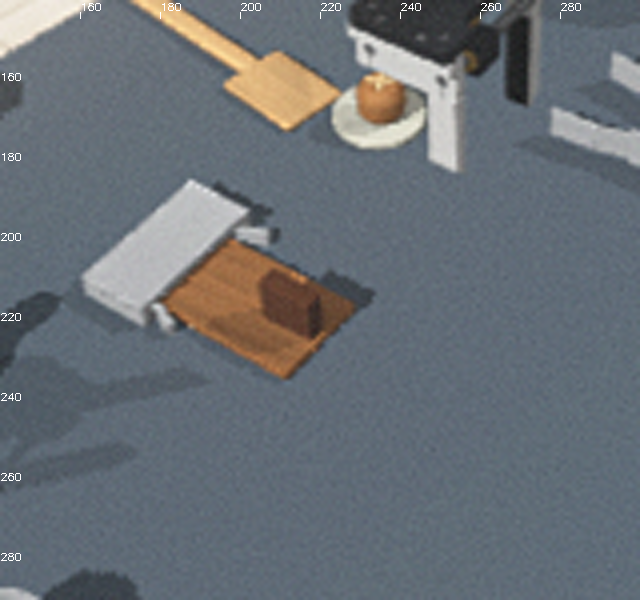

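Call:
{"name": "servo_tool", "arguments": {"moves": [[[0,0,0.035,-0.087,0.485,0.09,0],[0,0,0.035,-0.087,0.485,0.09,0],[0,0,0.035,-0.087,0.485,0.09,0],[0,0,0.035,-0.087,0.485,0.09,0],[0,0,0.035,-0.087,0.485,0.09,0],[0,0,0.035,-0.087,0.485,0.09,0],[0,0,0.035,-0.087,0.485,0.09,0],[0,0,0.035,-0.087,0.485,0.09,0],[0,0,0.035,-0.087,0.485,0.09,0]]]}}

```text
time_s: 7.87
ee_pos: [0.431, -0.2116, 0.1501]
eef_rot: [3.141, 0.002, 0.087]
force: [-0.3, -0.1, -0.1]
grip_width: 0.0938
```

```bash
python3 -c "
from plan import *
c=camera('top');crop(c,170,110,270,230,5,'t6.png')
c=camera('wrist')
th=.0875;pv=np.array([.3414,-.2207]);u=np.array([np.cos(th),np.sin(th)]);n=np.array([-u[1],u[0]])
P=[np.r_[pv+a*u+e*n,.032] for a,e in((0,0),(.09,.0265),(.09,-.0265),(.205,.0415),(.205,-.0415))]
crop(c,0,0,512,384,1.5,'w6.png',proj(c,P))
plan((.431,-.212,.15,.0875))"
```

```text
t 7.97 p [ 0.4313 -0.2108  0.1505] rpy [3.1409e+00 1.5000e-03 8.9300e-02] F [0.8 0.5 1.1] w 0.0942
[0.0004, 0.0009, 0.0011, -0.0007, 0.0023, 0.0011] rows>= 0.0
```

View pics/t6.png

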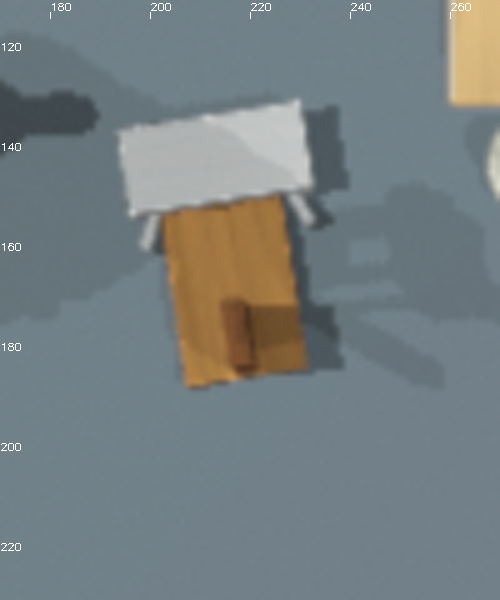

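View pics/w6.png

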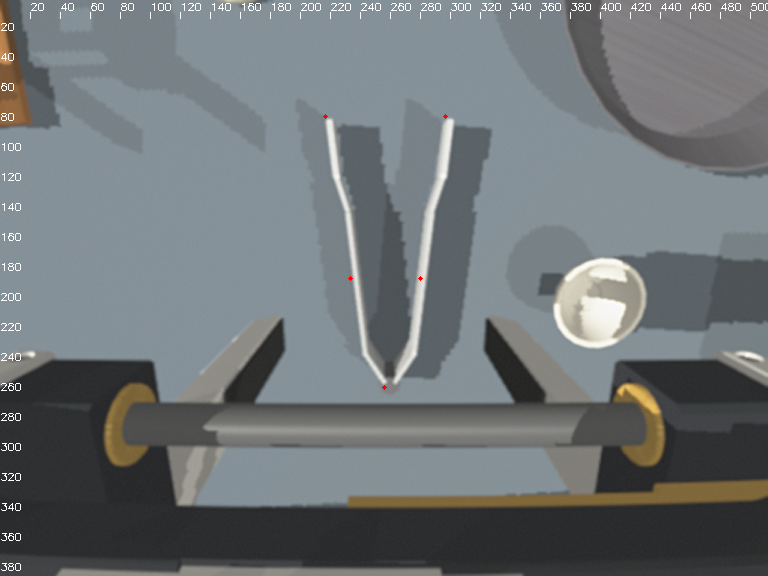

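```bash
python3 -c "
from plan import *
c=camera('top')
U=lambda p:(np.array(p)+.5)/5-.5+np.array((170,110))
r=np.array([at(c,U(p),.008)[:2] for p in((188,388),(308,370))]);f=np.array([at(c,U(p),.008)[:2] for p in((163,213),(281,197))])
d=np.array([at(c,U(p),.02)[:2] for p in((118,131),(300,100),(313,188),(128,216))])
v=r[0]-r[1];th=np.arctan2(-v[0],v[1]);print('rear th',th,[np.arctan2(*(a-b)[::-1]) for a,b in zip(f,r)])
u=np.array([np.cos(.145),np.sin(.145)]);n=np.array([-u[1],u[0]])
dm=d.mean(0)-.0285*u;q=r.mean(0)-dm;print('mouth',dm,'rear along',q@u,'(want -.115) lat',q@n)
print('board mid',r.mean(0)+u*.095)
c=camera('wrist')
U=lambda p:(np.array(p)+.5)/1.5-.5
T=np.array([at(c,U(p),.032)[:2] for p in((391,386),(327,120),(453,120))]);m=T[1:].mean(0)-T[0];th=np.arctan2(m[1],m[0]);print(T,np.linalg.norm(m),th,T[0]+m/np.linalg.norm(m)*.09)
plan()
"
```

```text
rear th 0.13272924106061498 [np.float64(0.13399806173787787), np.float64(0.14183463290695933)]
mouth [0.63113671 0.12893068] rear along -0.11610419311278729 (want -.115) lat 0.0016385951762522668
board mid [0.61001723 0.12750268]
[[ 0.34279908 -0.22577039]
 [ 0.5394736  -0.16262977]
 [ 0.54742984 -0.24936083]] 0.20162474366222446 0.0982366154604874 [ 0.43236516 -0.21694331]
t 8.07 p [ 0.4313 -0.2109  0.1506] rpy [3.1407e+00 1.3000e-03 8.9600e-02] F [ 0.3  1.2 -0.7] w 0.0938
```

```bash
python3 -c "
from plan import *
plan((.432,-.215,.005,.093))
"
```

```text
t 8.07 p [ 0.4313 -0.2109  0.1506] rpy [3.1407e+00 1.3000e-03 8.9600e-02] F [ 0.3  1.2 -0.7] w 0.0938
[0.0005, 0.0008, -0.0022, 0.0011, 0.0081, 0.2913] rows>= 3.5
```

Call:
{"name": "servo_tool", "arguments": {"moves": [[[0,0,-0.002,0.001,0.008,0.08,0],[0,0,-0.002,0.001,0.008,0.15,0],[0,0,-0.002,0.001,0.008,0.21,0],[0,0,-0.002,0.001,0.008,0.26,0],[0,0,-0.002,0.001,0.008,0.28,0],[0,0,-0.002,0.001,0.008,0.291,0],[0,0,-0.002,0.001,0.008,0.291,0],[0,0,-0.002,0.001,0.008,0.291,0.2],[0,0,-0.002,0.001,0.008,0.291,0.35],[0,0,-0.002,0.001,0.008,0.291,0.42],[0,0,-0.002,0.001,0.008,0.291,0.46],[0,0,-0.002,0.001,0.008,0.291,0.49]]], "squeeze": 20}}

```text
time_s: 9.07
ee_pos: [0.4322, -0.2151, 0.0057]
eef_rot: [3.14, 0.001, 0.093]
force: [0.4, 0.0, -0.1]
grip_width: 0.0644
```

Call:
{"name": "servo_tool", "arguments": {"moves": [[[0,0,0,0,0,0,0.49],[0,0,0,0,0,0,0.49],[0,0,0,0,0,0,0.49],[0,0,0,0,0,0,0.49]]]}}

```text
time_s: 9.4
ee_pos: [0.4324, -0.2153, 0.0059]
eef_rot: [3.14, -0.0, 0.093]
force: [-0.1, 0.0, 4.2]
grip_width: 0.048
```

```bash
python3 -c "
from plan import *
c=camera('wrist');crop(c,0,0,512,384,1.5,'w7.png')
plan((.432,-.215,.07,.093))
"
```

```text
t 9.45 p [ 0.4324 -0.2153  0.006 ] rpy [3.1398 0.     0.0927] F [ 0.5 -0.4  5.9] w 0.0481
[0.0011, 0.0, -0.0002, -0.0008, -0.0004, -0.1281] rows>= 1.5
```

View pics/w7.png

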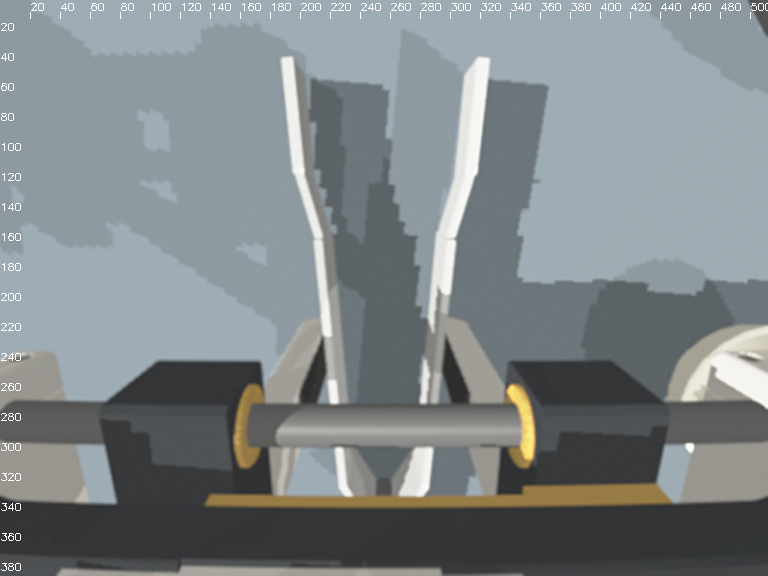

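Call:
{"name": "servo_tool", "arguments": {"moves": [[[0,0,0,0,0,-0.02,0.49],[0,0,0,0,0,-0.05,0.49],[0,0,0,0,0,-0.09,0.49],[0,0,0,0,0,-0.13,0.49],[0,0,0,0,0,-0.16,0.49],[0,0,0,0,0,-0.16,0.49],[0,0,0,0,0,-0.16,0.49]]]}}

```text
time_s: 10.03
ee_pos: [0.4324, -0.2151, 0.0863]
eef_rot: [3.139, -0.001, 0.093]
force: [0.4, -0.6, -2.1]
grip_width: 0.0483
```

```bash
python3 -c "
from plan import *
c=camera('wrist');crop(c,0,0,512,384,1.5,'w8.png')
c=camera('side');crop(c,200,120,360,250,5,'s8.png')
plan()
"
```

```text
t 10.13 p [ 0.4319 -0.2148  0.085 ] rpy [3.1407e+00 1.2000e-03 9.2700e-02] F [ 0.5  0.4 -1.8] w 0.0481
```

View pics/w8.png

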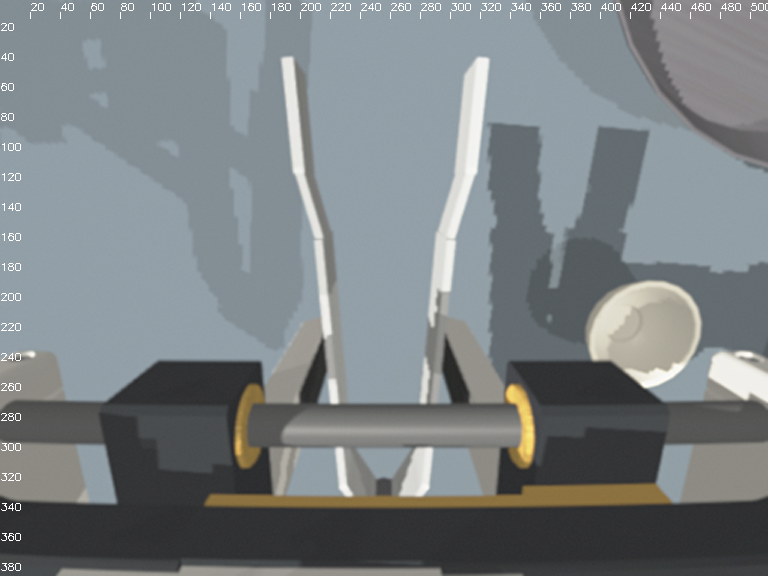

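View pics/s8.png

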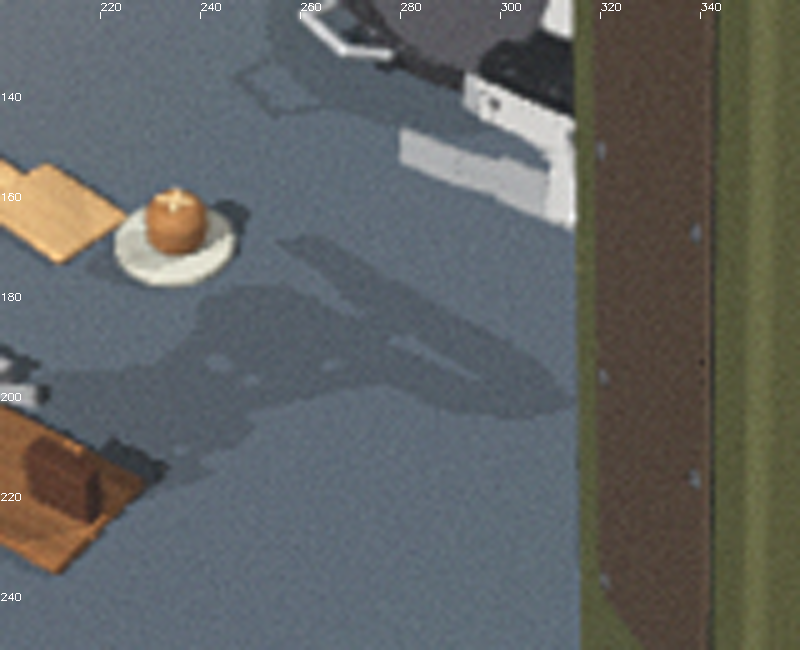

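```bash
python3 -c "
from plan import *
o=get_obs();R=Ro.from_euler('xyz',o['eef_rot']);p=o['ee_pos']
c=camera('wrist');U=lambda q:(np.array(q)+.5)/1.5-.5
for q in((287,57),(480,57)):
    for zz in(.0222,): print('tip tool',R.inv().apply(at(c,U(q),p[2]+zz)-p))
import pickle
s=pickle.load(open('c0.pkl','rb'))['side']
V=lambda q:(np.array(q)+.5)/6-.5+np.array((210,140))
print('side trivet',at(s,V((150,176)),.008),'roll',at(s,V((151,148)),.026))
plan((.484,-.1,.06,.1))
"
```

```text
tip tool [ 0.11299501 -0.03338399 -0.02237036]
tip tool [ 0.1131087   0.03490449 -0.02230889]
side trivet [ 0.64876508 -0.07915432  0.008     ] roll [ 0.6492332 -0.0813629  0.026    ]
t 10.18 p [ 0.4318 -0.2148  0.0849] rpy [3.1409e+00 1.6000e-03 9.2700e-02] F [-0.9 -0.8 -1.3] w 0.0478
[0.0004, 0.001, -0.0046, 0.1252, -0.219, 0.0494] rows>= 3.1
```

Call:
{"name": "servo_tool", "arguments": {"moves": [[[0,0,0,0.01,-0.02,0,0.49],[0,0,0,0.03,-0.05,0,0.49],[0,0,0,0.05,-0.09,0.01,0.49],[0,0,0,0.07,-0.13,0.02,0.49],[0,0,0,0.095,-0.17,0.03,0.49],[0,0,-0.004,0.115,-0.205,0.04,0.49],[0,0,-0.004,0.125,-0.219,0.049,0.49],[0,0,-0.004,0.125,-0.219,0.049,0.49],[0,0,-0.004,0.125,-0.219,0.049,0.49]]]}}

```text
time_s: 10.93
ee_pos: [0.4836, -0.0998, 0.0597]
eef_rot: [3.141, 0.003, 0.1]
force: [0.4, -0.9, -1.5]
grip_width: 0.0482
```

```bash
python3 -c "
from plan import *
c=camera('wrist');crop(c,0,0,512,384,1.5,'w9.png')
c=camera('side');crop(c,180,120,340,220,5,'s9.png')
plan()
"
```

```text
t 11.03 p [ 0.4836 -0.1007  0.0602] rpy [3.1409e+00 1.8000e-03 9.8200e-02] F [-0.5 -0.1 -1.1] w 0.0483
```

View pics/w9.png

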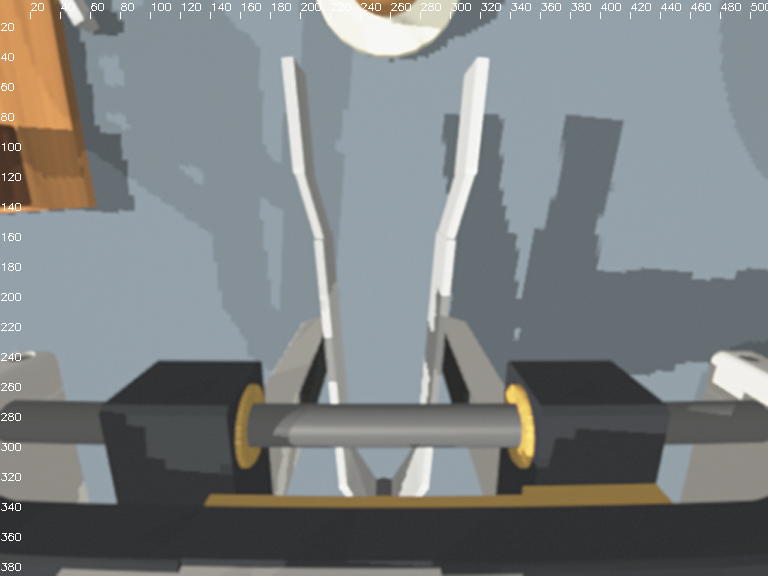

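View pics/s9.png

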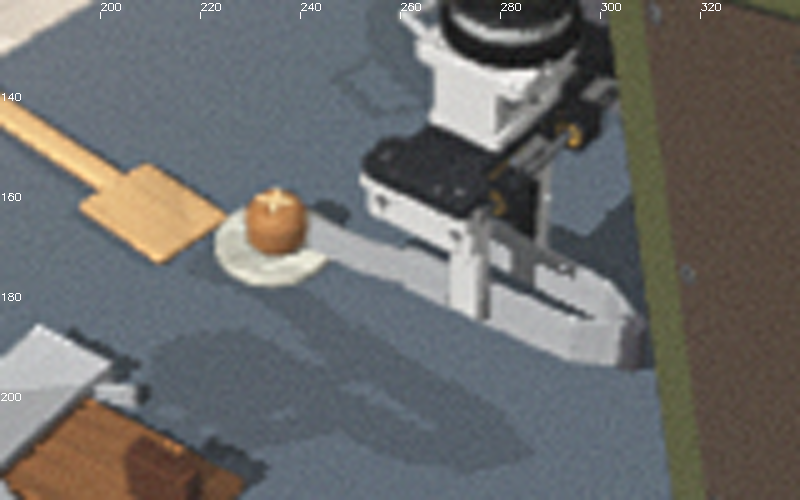

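```bash
python3 -c "
from plan import *
o=get_obs();R=Ro.from_euler('xyz',o['eef_rot']);p=o['ee_pos']
c=camera('wrist');U=lambda q:(np.array(q)+.5)/1.5-.5
e=at(c,U((389,53)),.006);t=R.inv().apply(e-p);print('edge',e,t);t[0]+=.038;print('trivet tool',t)
for q in [(323,10),(452,10)]: print(R.inv().apply(at(c,U(q),.008)-p))
print('roll guess tool',R.inv().apply(np.array([.651,-.082,.026])-p))
plan((.484,-.1,.02,.098))
"
```

```text
edge [ 0.61946179 -0.09089479  0.006     ] [0.13623628 0.00354227 0.05401025]
trivet tool [0.17423628 0.00354227 0.05401025]
[ 0.15601345 -0.0302482   0.05195127]
[0.15615622 0.0356279  0.05199826]
roll guess tool [ 0.16845949 -0.00220281  0.03394948]
t 11.08 p [ 0.4837 -0.1008  0.0604] rpy [3.1408e+00 1.5000e-03 9.7900e-02] F [ 0.8 -0.3 -1.5] w 0.0483
[0.0005, 0.0009, -0.0001, 0.0009, -0.0016, 0.0807] rows>= 1.0
```

Call:
{"name": "servo_tool", "arguments": {"moves": [[[0,0,0,0,0.003,0.02,0.49],[0,0,0,0,0.003,0.05,0.49],[0,0,0,0,0.003,0.075,0.49],[0,0,0,0.01,0.003,0.081,0.49],[0,0,0,0.03,0.003,0.081,0.49],[0,0,0,0.05,0.003,0.081,0.49],[0,0,0,0.07,0.003,0.081,0.49],[0,0,0,0.08,0.003,0.081,0.49],[0,0,0,0.08,0.003,0.081,0.49],[0,0,0,0.08,0.003,0.081,0.49]]]}}

```text
time_s: 11.92
ee_pos: [0.5234, -0.0986, 0.0197]
eef_rot: [3.141, 0.002, 0.098]
force: [-0.1, 0.2, -2.0]
grip_width: 0.0483
```

```bash
python3 -c "
from plan import *
c=camera('wrist');crop(c,100,0,400,220,2.6,'w10.png')
c=camera('side');crop(c,180,120,340,220,5,'s10.png')
c=camera('top');crop(c,230,110,340,230,5,'t10.png')
plan()
"
```

```text
t 12.07 p [ 0.5232 -0.0985  0.0198] rpy [3.1409e+00 1.7000e-03 9.7700e-02] F [ 0.4 -0.7 -0.6] w 0.0477
```

View pics/w10.png

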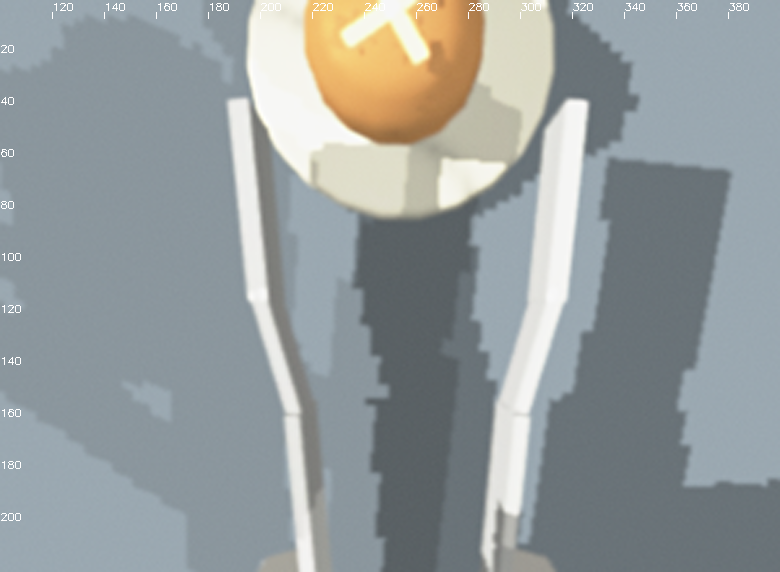

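View pics/s10.png

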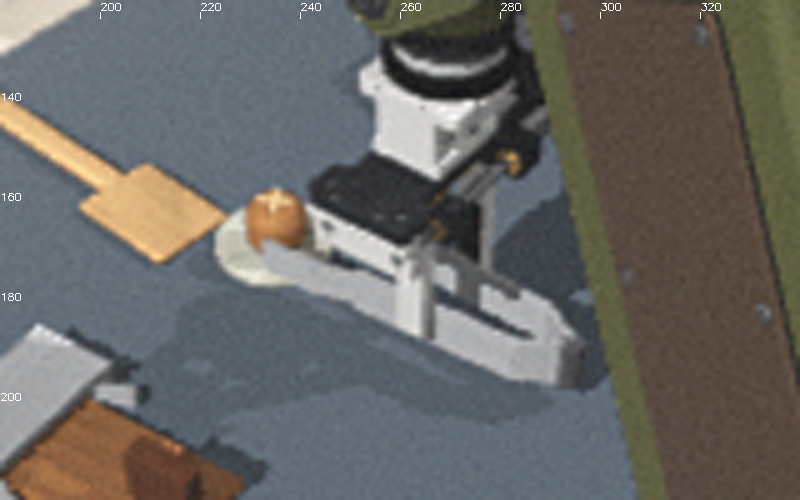

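View pics/t10.png

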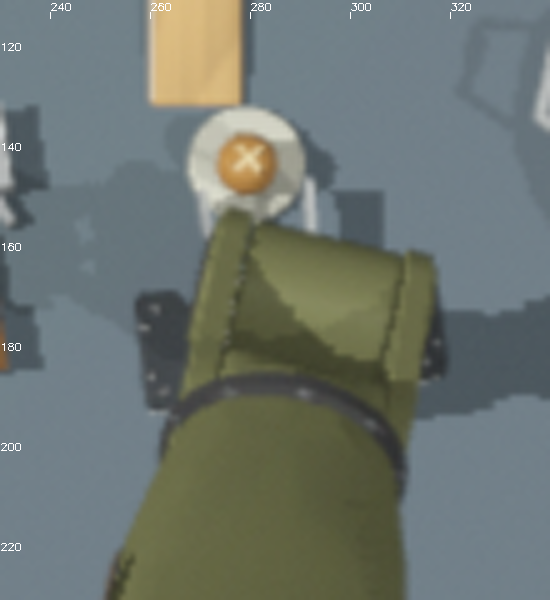

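```bash
python3 -c "
from plan import *
o=get_obs();R=Ro.from_euler('xyz',o['eef_rot']);p=o['ee_pos']
c=camera('wrist');U=lambda q:(np.array(q)+.5)/2.6-.5+np.array((100,0))
for n,q,z,a in (('triv',(400,214),.006,.038),('rollnear',(394,143),.02,.02)):
    t=R.inv().apply(at(c,U(q),z)-p);print(n,t,'centre x',t[0]+a)
t=[R.inv().apply(at(c,U(q),p[2]+.022)-p) for q in((228,99),(588,99))];print('tips',t)
c=camera('top');U=lambda q:(np.array(q)+.5)/5-.5+np.array((230,110))
print('top roll',R.inv().apply(at(c,U((248,160)),.044)-p), 'paddle edge',at(c,U((195,105)),.01))
"
```

```text
triv [ 0.09563619 -0.00054811  0.01365556] centre x 0.1336361858174951
rollnear [ 0.10955818 -0.00184151 -0.00036945] centre x 0.12955818059574767
tips [array([ 0.11310851, -0.03540756, -0.02222071]), array([ 0.11323665,  0.03818065, -0.02216865])]
top roll [ 0.12780379 -0.00363244 -0.0244023 ] paddle edge [ 0.69420107 -0.0504959   0.01      ]
```

Call:
{"name": "servo_tool", "arguments": {"moves": [[[0,0,0,0.0,-0.006,0,0.49],[0,0,0,0.015,-0.006,0,0.49],[0,0,0,0.03,-0.006,0,0.49],[0,0,0,0.045,-0.006,0,0.49],[0,0,0,0.06,-0.006,0,0.49],[0,0,0,0.072,-0.006,0,0.49],[0,0,0,0.072,-0.006,0,0.49],[0,0,0,0.072,-0.006,0,0.49]]]}}

```text
time_s: 12.83
ee_pos: [0.559, -0.0919, 0.0196]
eef_rot: [3.141, 0.002, 0.098]
force: [0.1, 0.1, -1.6]
grip_width: 0.0481
```

```bash
python3 -c "
from plan import *
c=camera('wrist');crop(c,100,0,400,220,2.6,'w11.png')
c=camera('side');crop(c,180,120,340,220,5,'s11.png')
plan()
"
```

```text
t 12.93 p [ 0.5586 -0.092   0.0197] rpy [3.1409e+00 1.9000e-03 9.7700e-02] F [-0.5  0.7 -1.3] w 0.0482
```

View pics/w11.png

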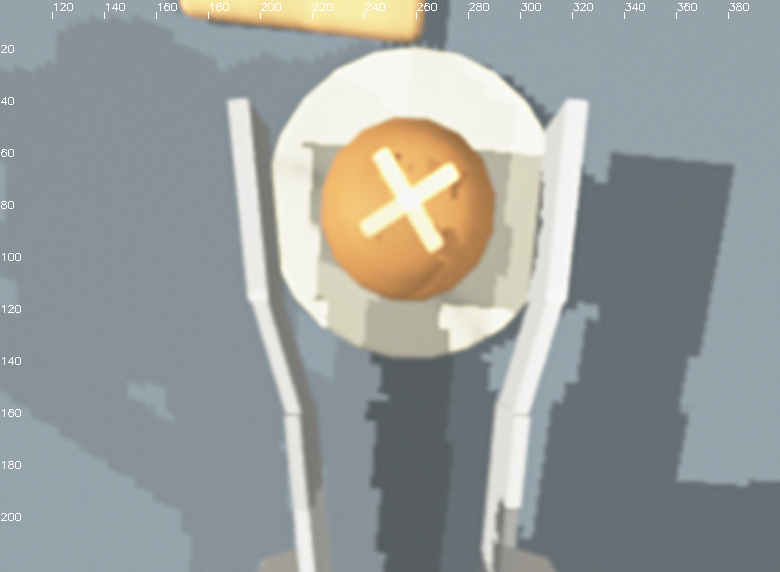

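View pics/s11.png

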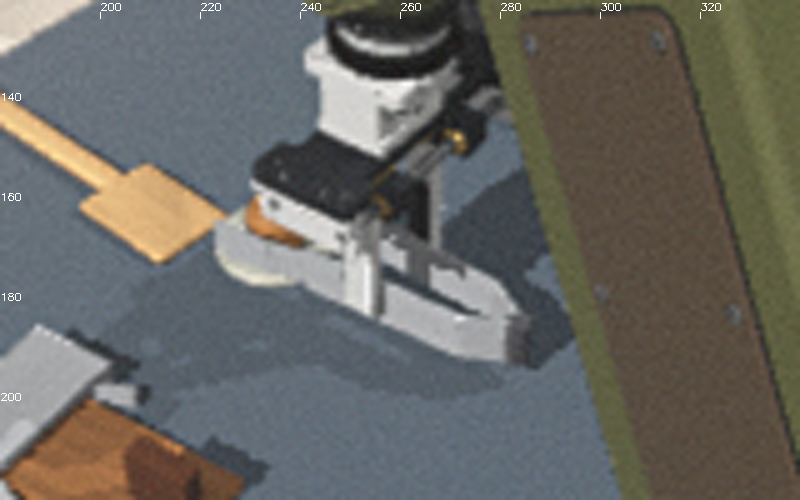

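Call:
{"name": "servo_tool", "arguments": {"moves": [[[0,0,0,0,0,0,0.52],[0,0,0,0,0,0,0.54],[0,0,0,0,0,0,0.56],[0,0,0,0,0,0,0.58],[0,0,0,0,0,0,0.6],[0,0,0,0,0,0,0.62],[0,0,0,0,0,0,0.65],[0,0,0,0,0,0,0.7],[0,0,0,0,0,0,0.7],[0,0,0,0,0,0,0.7],[0,0,0,0,0,0,0.7]]], "squeeze": 25}}

```text
time_s: 13.85
ee_pos: [0.5586, -0.092, 0.0197]
eef_rot: [3.141, 0.002, 0.098]
force: [-0.1, -0.2, -1.6]
grip_width: 0.0352
```

```bash
python3 -c "
from plan import *
c=camera('wrist');crop(c,100,0,400,220,2.6,'w12.png')
plan()
"
```

```text
t 13.9 p [ 0.5586 -0.092   0.0197] rpy [3.1409e+00 1.8000e-03 9.7700e-02] F [-0.4  0.7 -0.6] w 0.0351
```

View pics/w12.png

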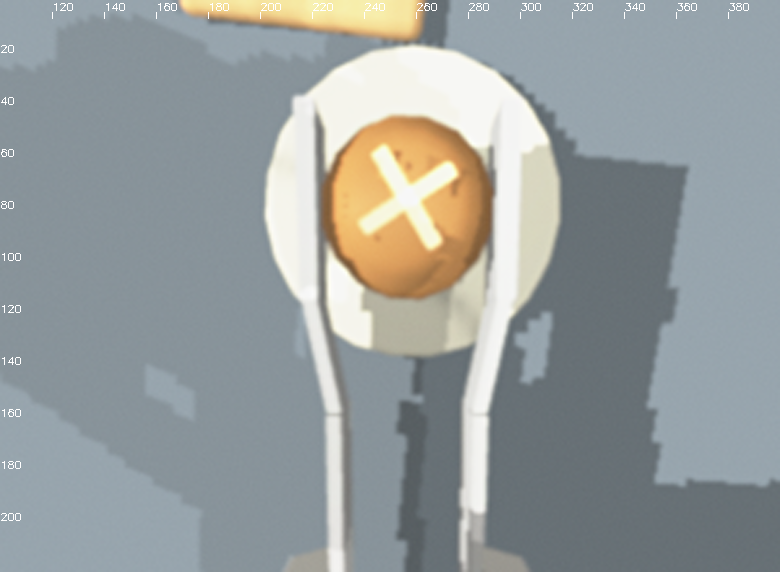

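Roll clamped between parallel jaws, width 35 mm. Lift.

Call:
{"name": "servo_tool", "arguments": {"moves": [[[0,0,0,0,0,-0.01,0.7],[0,0,0,0,0,-0.03,0.7],[0,0,0,0,0,-0.06,0.7],[0,0,0,0,0,-0.1,0.7],[0,0,0,0,0,-0.15,0.7],[0,0,0,0,0,-0.2,0.7],[0,0,0,0,0,-0.25,0.7],[0,0,0,0,0,-0.3,0.7],[0,0,0,0,0,-0.33,0.7],[0,0,0,0,0,-0.33,0.7],[0,0,0,0,0,-0.33,0.7]]]}}

```text
time_s: 14.82
ee_pos: [0.559, -0.0919, 0.1853]
eef_rot: [3.14, 0.001, 0.098]
force: [-0.1, -0.1, -2.9]
grip_width: 0.0355
```

```bash
python3 -c "
from plan import *
c=camera('wrist');crop(c,0,0,512,384,1.5,'w13.png')
c=camera('side');crop(c,140,60,340,220,4,'s13.png')
# jaw center in tool ~ .095; target board mid (.611,.1265)
yaw=.1
plan((.611-.095*np.cos(yaw),.1265-.095*np.sin(yaw),.185,yaw))
"
```

```text
t 14.92 p [ 0.5584 -0.0917  0.1835] rpy [3.1414 0.0036 0.0977] F [ 0.2 -0.4 -1.4] w 0.0347
[0.0001, 0.0023, -0.0015, -0.0427, -0.4237, -0.0028] rows>= 5.1
```

View pics/w13.png

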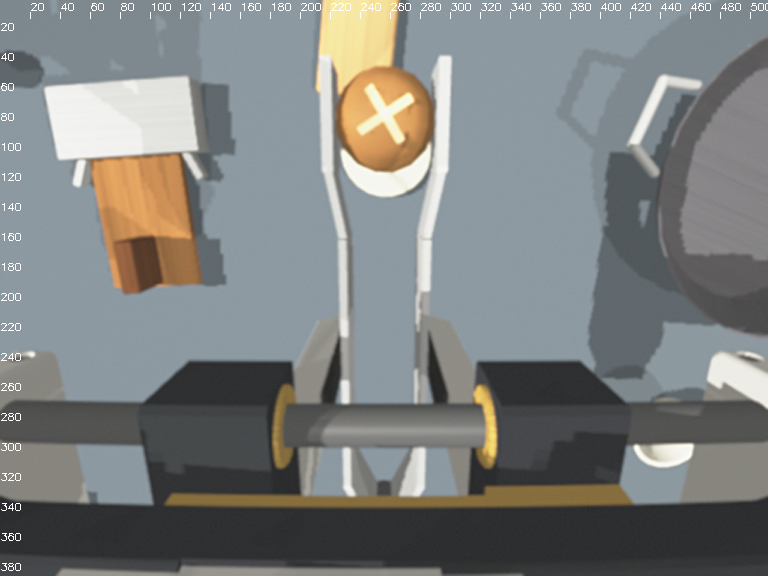

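View pics/s13.png

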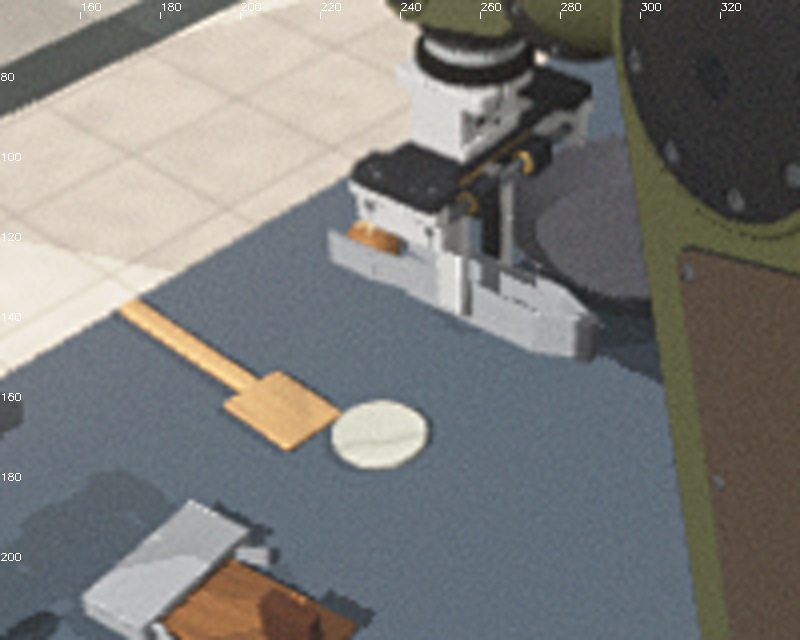

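Call:
{"name": "servo_tool", "arguments": {"moves": [[[0,0,0,0,-0.015,0,0.7],[0,0,0,0,-0.04,0,0.7],[0,0,0,-0.005,-0.08,0,0.7],[0,0,0,-0.01,-0.13,0,0.7],[0,0,0,-0.015,-0.18,0,0.7],[0,0,0,-0.02,-0.23,0,0.7],[0,0,0,-0.03,-0.28,0,0.7],[0,0,0,-0.035,-0.33,0,0.7],[0,0,0,-0.04,-0.375,0,0.7],[0,0,0,-0.043,-0.405,0,0.7],[0,0,0,-0.043,-0.42,0,0.7],[0,0,0,-0.043,-0.424,0,0.7]]]}}

```text
time_s: 15.92
ee_pos: [0.5157, 0.1187, 0.1832]
eef_rot: [3.142, 0.004, 0.1]
force: [0.8, -0.2, -1.8]
grip_width: 0.0352
```

Call:
{"name": "servo_tool", "arguments": {"moves": [[[0,0,0,0,0,0,0.7],[0,0,0,0,0,0,0.7],[0,0,0,0,0,0,0.7]]]}}

```text
time_s: 16.17
ee_pos: [0.5158, 0.1182, 0.183]
eef_rot: [3.141, 0.005, 0.099]
force: [1.1, 0.2, -1.5]
grip_width: 0.0354
```

```bash
python3 -c "
from plan import *
c=camera('wrist');crop(c,0,0,512,384,1.5,'w14.png')
c=camera('side');crop(c,80,60,300,260,3,'s14.png')
t=camera('top');cv2.imwrite('pics/t14.png',cv2.resize(t['color'][:,:,::-1],(800,600)))
o=get_obs();R=Ro.from_euler('xyz',o['eef_rot']);print('roll est',o['ee_pos']+R.apply([.095,.0,-.006]))
plan((.611-.095*np.cos(.1),.1265-.095*np.sin(.1),.185,.1))
"
```

```text
roll est [0.61037606 0.1275468  0.18873789]
t 16.32 p [0.5158 0.1182 0.1832] rpy [3.1415 0.0044 0.0987] F [-0.8 -0.5 -1. ] w 0.0349
[0.0, 0.0028, -0.0008, 0.0011, 0.0025, -0.0037] rows>= 0.1
```

View pics/w14.png

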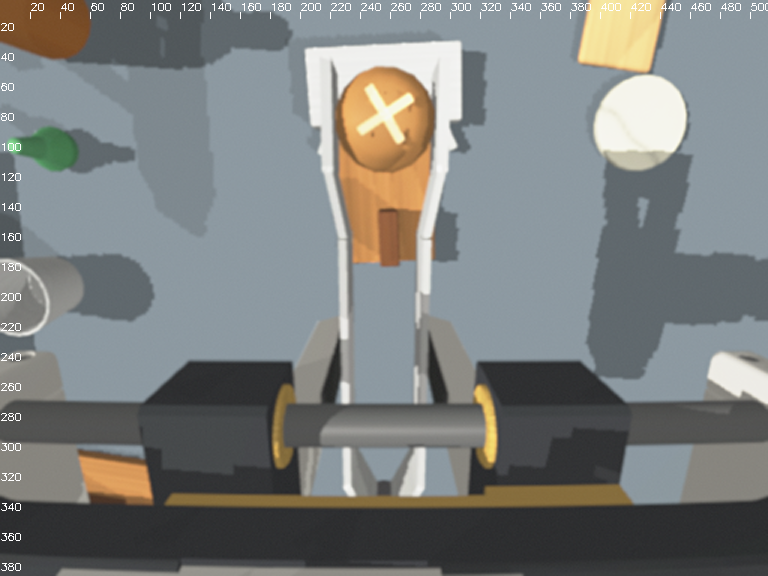

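View pics/s14.png

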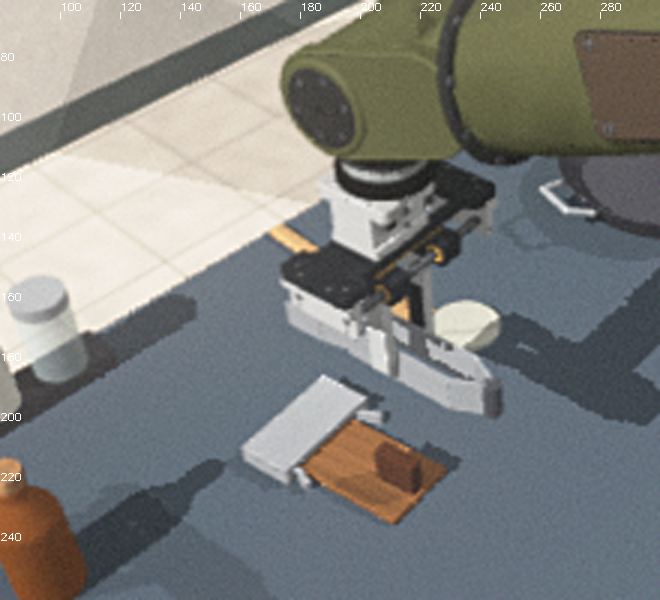

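View pics/t14.png

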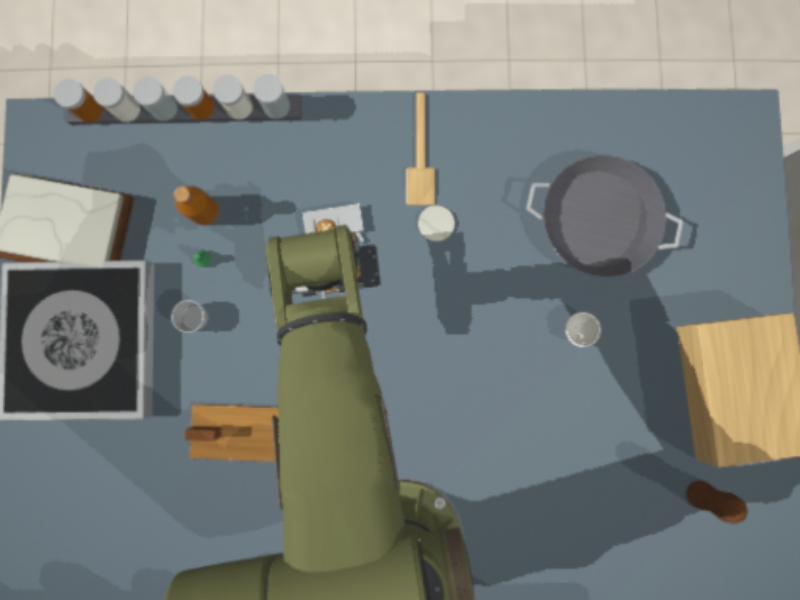

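```bash
python3 -c "
from plan import *
o=get_obs();R=Ro.from_euler('xyz',o['eef_rot']);p=o['ee_pos']
c=camera('wrist');U=lambda q:(np.array(q)+.5)/1.5-.5
r=np.array([at(c,U(q),.008) for q in((354,262),(433,259))]);u=np.array([np.cos(.143),np.sin(.143),0])
print(r,'board mid',r.mean(0)+.095*u,'roll',at(c,U((386,118)),p[2]+.008))
d=np.array([at(c,U(q),.02) for q in((305,49),(461,41))]);print('dock far edge',d.mean(0),'dist rear->far edge (want .172)',(d.mean(0)-r.mean(0))@u)
t=camera('top');R0=lambda q:at(t,(np.array(q)+.5)*.64-.5,.207)
print('top roll front-visible',R0((325,227)))
"
```

```text
[[0.51415596 0.14360205 0.008     ]
 [0.52383886 0.07418609 0.008     ]] board mid [0.61302774 0.12243282 0.008     ] roll [0.61009492 0.12575729 0.19115483]
dock far edge [0.68762689 0.13513187 0.02      ] dist rear->far edge (want .172) 0.1706474927305427
top roll front-visible [0.6102445  0.12799723 0.207     ]
```

```bash
python3 -c "
from station import hand_in
print(hand_in())"
```

```text
the job is handed in; nothing more can be done
None
```

I docked the smaller serving board, then clamped the roll in the tongs, lifted it off the trivet and held it over the docked board. I handed the job in at about 16.5 s of the 64 s allowed.

- **Board:** I pushed it by its grip bar until it met the stop, with a reaction of about 18 N. My depth checks disagree slightly. The dock's far edge measured 170.6 mm from the board's rear end in the wrist view, where fully home would give 172 mm. An earlier top view put the board about 1 mm short. Both differences are within the camera error, so I take the board as fully home.
- **Roll:** The jaws were parallel and closed on the roll, with the gripper 35 mm open over the arms. The roll sat over the middle of the open area to within about 4 mm. The wrist estimate of that middle point was less certain because the tongs hid one board corner. The underside of the roll was about 160 mm above the board.
- **Other things:** The final pictures show the pan, paddle, cup, bowl, stopper, cruet and trivet where they were. Only the tongs touched the roll.

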